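# Move the lacquer bottles to the new bench rack in the same order

### The job

We are changing the bottle rack on the phone-repair bench: move all four lacquer bottles, one by one, from the dark wooden rack into the white one, one to a bay, so that they stand in the same left-to-right order as they do now (the colour labels on the wooden rack show it). Set each one down upright on the floor of its bay, do not drop it or knock any over, and let go of them all.

Things in the scene. Friction and masses are not known exactly. Their poses are not given: they have to be found in the camera images.
- red_bottle (a point): the centre (half-way up, on the axis) of the red lacquer bottle: a loose, round, closed 30 ml plastic bottle, 85 mm tall in all, with a straight body 32 mm across up to 54 mm above its underside (white paper band round it), a sloping shoulder and a cap 20 mm across above that; z is its axis, up; about 45 g. At the start it stands in a bay of the old rack, its underside 7 mm above the table
- blue_bottle (a point): the centre (half-way up, on the axis) of the blue lacquer bottle: a loose, round, closed 30 ml plastic bottle, 85 mm tall in all, with a straight body 32 mm across up to 54 mm above its underside (white paper band round it), a sloping shoulder and a cap 20 mm across above that; z is its axis, up; about 45 g. At the start it stands in a bay of the old rack, its underside 7 mm above the table
- yellow_bottle (a point): the centre (half-way up, on the axis) of the yellow lacquer bottle: a loose, round, closed 30 ml plastic bottle, 85 mm tall in all, with a straight body 32 mm across up to 54 mm above its underside (white paper band round it), a sloping shoulder and a cap 20 mm across above that; z is its axis, up; about 45 g. At the start it stands in a bay of the old rack, its underside 7 mm above the table
- green_bottle (a point): the centre (half-way up, on the axis) of the green lacquer bottle: a loose, round, closed 30 ml plastic bottle, 85 mm tall in all, with a straight body 32 mm across up to 54 mm above its underside (white paper band round it), a sloping shoulder and a cap 20 mm across above that; z is its axis, up; about 45 g. At the start it stands in a bay of the old rack, its underside 7 mm above the table
- label_red: fixed red label clip, 34 mm wide and 16 mm high, in the label rail on the front of the old rack, in front of the bay where the red bottle stands at the start; stays where it is and goes on showing which bay was that bottle's; its origin is the middle of its lower edge, 38 mm in front of that bay's centre line
- label_blue: fixed blue label clip, 34 mm wide and 16 mm high, in the label rail on the front of the old rack, in front of the bay where the blue bottle stands at the start; stays where it is and goes on showing which bay was that bottle's; its origin is the middle of its lower edge, 38 mm in front of that bay's centre line
- label_yellow: fixed yellow label clip, 34 mm wide and 16 mm high, in the label rail on the front of the old rack, in front of the bay where the yellow bottle stands at the start; stays where it is and goes on showing which bay was that bottle's; its origin is the middle of its lower edge, 38 mm in front of that bay's centre line
- label_green: fixed green label clip, 34 mm wide and 16 mm high, in the label rail on the front of the old rack, in front of the bay where the green bottle stands at the start; stays where it is and goes on showing which bay was that bottle's; its origin is the middle of its lower edge, 38 mm in front of that bay's centre line
- old_rack: dark wooden rack, fixed, full at the start: four bays in a row. origin under its centre at table height; y runs along the row to the left (seen from the robot), x away from the front (rail side), z up. 214 mm long (y), 58 mm deep (x), walls 24 mm high; bays 48 mm square, centres at y = -78, -26, 26, 78 mm, floor 7 mm above the table, dividers 4 mm. Label rail 14 mm out along the front, up to 24 mm high with clips
- new_rack: white rack with black bay floors, fixed, empty at the start: four bays in a row. origin under its centre at table height; y runs along the row to the left (seen from the robot), x away from the front (rail side), z up. 220 mm long (y), 58 mm deep (x), walls 24 mm high; bays 50 mm square, centres at y = -81, -27, 27, 81 mm, floor 5 mm above the table, dividers 4 mm. Empty rail 14 mm out along the front, 13 mm high
Things that resemble listed ones, but are neither listed nor needed, are in the scene too. Of the things that look like the part that bears blue_bottle, the smaller one is meant.

How it is judged (in metres and radians):
At the end, for the whole second after the job is handed in: Each bottle is in the white rack, in the bay matching its label's place on the wooden rack counted from the left: centre within 12 mm of the bay centre both ways, within 6 mm of its standing height (47.5 mm above the table), tilted under 0.15 rad, at rest (under 0.02 m/s) (((y of label_red in the frame of old_rack between -0.098 and -0.058 m and y of red_bottle in the frame of new_rack between -0.093 and -0.069 m) or (y of label_red in the frame of old_rack between -0.046 and -0.006 m and y of red_bottle in the frame of new_rack between -0.039 and -0.015 m) or (y of label_red in the frame of old_rack between 0.006 and 0.046 m and y of red_bottle in the frame of new_rack between 0.015 and 0.039 m) or (y of label_red in the frame of old_rack between 0.058 and 0.098 m and y of red_bottle in the frame of new_rack between 0.069 and 0.093 m)) and x of red_bottle in the frame of new_rack between -0.012 and 0.012 m and height (world z) of red_bottle between 0.0415 and 0.0535 m and angle between each of red_bottle, blue_bottle, yellow_bottle, green_bottle's own z axis and vertical below 0.15 rad and linear speed of each of bottle_red, bottle_blue, bottle_yellow, bottle_green below 0.02 m/s and ((y of label_blue in the frame of old_rack between -0.098 and -0.058 m and y of blue_bottle in the frame of new_rack between -0.093 and -0.069 m) or (y of label_blue in the frame of old_rack between -0.046 and -0.006 m and y of blue_bottle in the frame of new_rack between -0.039 and -0.015 m) or (y of label_blue in the frame of old_rack between 0.006 and 0.046 m and y of blue_bottle in the frame of new_rack between 0.015 and 0.039 m) or (y of label_blue in the frame of old_rack between 0.058 and 0.098 m and y of blue_bottle in the frame of new_rack between 0.069 and 0.093 m)) and x of blue_bottle in the frame of new_rack between -0.012 and 0.012 m and height (world z) of blue_bottle between 0.0415 and 0.0535 m and ((y of label_yellow in the frame of old_rack between -0.098 and -0.058 m and y of yellow_bottle in the frame of new_rack between -0.093 and -0.069 m) or (y of label_yellow in the frame of old_rack between -0.046 and -0.006 m and y of yellow_bottle in the frame of new_rack between -0.039 and -0.015 m) or (y of label_yellow in the frame of old_rack between 0.006 and 0.046 m and y of yellow_bottle in the frame of new_rack between 0.015 and 0.039 m) or (y of label_yellow in the frame of old_rack between 0.058 and 0.098 m and y of yellow_bottle in the frame of new_rack between 0.069 and 0.093 m)) and x of yellow_bottle in the frame of new_rack between -0.012 and 0.012 m and height (world z) of yellow_bottle between 0.0415 and 0.0535 m and ((y of label_green in the frame of old_rack between -0.098 and -0.058 m and y of green_bottle in the frame of new_rack between -0.093 and -0.069 m) or (y of label_green in the frame of old_rack between -0.046 and -0.006 m and y of green_bottle in the frame of new_rack between -0.039 and -0.015 m) or (y of label_green in the frame of old_rack between 0.006 and 0.046 m and y of green_bottle in the frame of new_rack between 0.015 and 0.039 m) or (y of label_green in the frame of old_rack between 0.058 and 0.098 m and y of green_bottle in the frame of new_rack between 0.069 and 0.093 m)) and x of green_bottle in the frame of new_rack between -0.012 and 0.012 m and height (world z) of green_bottle between 0.0415 and 0.0535 m); the robot touches nothing.
It fails at once if a bottle is knocked over (tilted more than 0.8 rad) (angle between any of red_bottle, blue_bottle, yellow_bottle, green_bottle's own z axis and vertical above 0.8 rad).
It fails at once if a bottle is dropped (faster than 0.8 m/s, as after a fall of over 30 mm, with no finger on it) ((linear speed of bottle_red above 0.8 m/s and contact force between the fingers and bottle_red below 0.05 N) or (linear speed of bottle_blue above 0.8 m/s and contact force between the fingers and bottle_blue below 0.05 N) or (linear speed of bottle_yellow above 0.8 m/s and contact force between the fingers and bottle_yellow below 0.05 N) or (linear speed of bottle_green above 0.8 m/s and contact force between the fingers and bottle_green below 0.05 N)).
It also fails if it takes over 112 s, if anything falls off the work surface, if the arm or the gripper's body presses on something with over 40 N, if the wrist force passes 120 N, or if a joint passes its speed limit or range.

### The arm

A 6-joint arm with a two-finger parallel gripper is mounted at the origin on the work surface. World frame = base frame: x ahead of the robot, y to its left, z up, the work surface at z = 0. Lengths are in mm, angles in rad, forces in N, time in s.
With the tool pointing down it reaches from about 325 to 775 mm from the base axis. Payload 9.3 kg.
Tool frame: the origin (TCP) lies midway between the tips of the shut fingers; the grasp point (between the pads) lies 19 mm behind it; z points along the fingers, y is the line along which they close (so a half turn about z gives the same grasp; the last joint's range is limited). The gripper opens to 85 mm and grips with 20 to 120 N. Pads are 22 mm wide; open, the fingers measure 114 mm over their backs; the gripper's body (76 mm by 85 mm) begins 54 mm behind the grasp point. The pads swing forward as they close: fully open they stand 13 mm farther back than shut.
Start: joints at [-1.36, 0.259, 0.021, 1.334, 0, 1.418], TCP at [195.699, -514.003, 209.179] pointing down, gripper open.
Joint ranges: [-3.04, 3.04], [-0.91, 1.82], [-1.04, 1.36], [-1.92, 1.95], [-1.52, 1.45], [-3.14, 3.14]. Speed limits (rad/s): [2.22, 2.22, 2.79, 3.14, 3.14, 3.14].

### API

Orientations are given as a unit quaternion [x, y, z, w].
In Python, from station import manip gives the robot as it stands.
- The arm moves only by the tool play_rows, never from a script. Its argument "plan" is one flat list of numbers, 7 for each row, row after row: the turn, a rotation vector about the tool's x, y, z in degrees, then the shift along the tool's x, y, z in cm, then the closure, from -1 (fully open) to 1 (shut). In form: [wx, wy, wz, dx, dy, dz, claw, wx, wy, wz, dx, dy, dz, claw, ...]. A call has 1 to 5 rows; each row is the pose to reach, as a shift and turn from the pose commanded when the call began, along the tool's axes at that moment; what a row does not reach only later rows make up. A row lasts 1/8 s, in which the tool goes at most 62.5 mm and 10.7 degrees, less where a joint would pass 70% of its speed; a pose out of reach is approached as far as the arm can. A call with a gripper value outside its range is refused whole. The fingers move at their own pace and stop on an object; "newtons" is the grip in N (left out, the last holds). Time passes only in rows, so rows that repeat a pose let the fingers close. It gives the time, the measured TCP pose, the force, the opening and the grip force at its end, in the units of the state.
- manip.read_state(): the state, without advancing time (a new reading comes with each control period).
- manip.grab_frame(name): name is "scene" or "top" or "wrist"; returns the picture (420x560x3 uint8, red, green, blue); there is no depth.
- manip.calibration(name): a dict with "mtx" (3x3 intrinsics, pixels), "origin" and "orientation" of the camera in the world; the wrist camera has in their place "T_tool_cam" (4x4, takes a point from camera to tool coordinates, whose origin is the TCP and whose axes are the flange's). Camera axes: x right, y up, looking along -z (the intrinsics and any distortion apply to the point x, -y, -z); pixel columns grow to the right and rows downward; lengths in mm; the calibration is good to about 2 mm. A picture is of the moment at which its call begins: read the wrist's pose just before it. calibration takes no time and is no camera call.
- manip.close_job(): hands the job in; it is judged then, once.
Trained networks look in the newest picture that a camera, given by its name, has taken for a name from the list of things; names that differ only in an ending like _2 or _b are one class to them, and where a whole thing is asked for, a point or a joint stands for the part that bears it (a point fixed in the world has none). Each returns a list of dicts, best first, with "confidence" (0 to 1); they miss things now and then, are a little off and sometimes report something else, mostly with a low value. They report only what shows in the picture. A call takes as long as a camera call. They do not tell look-alikes from the thing itself.
- manip.outline_of(camera, query): "region" (420x560 bool, what is visible of it) and "centre" ([column, row] in pixels, amid what is visible of it).
- manip.tip_of(camera, query): "centre" ([column, row] in pixels: a listed point, or the origin of a listed thing).
The state is a dict: "time": time; "joint_positions": joint angles; "joint_vel": joint speeds; "tau": joint torques, N m; "eef_pos": TCP position; "tool_rot": TCP orientation; "wrist_force": force on the tool from outside, world axes, zero at the start; "wrist_torque": the same for the moment, N m; "finger_gap": finger opening in mm; "grip_force": force on a finger pad.
Only numpy, scipy, OpenCV 4.12 (cv2) and the standard library are available. Lean on these libraries where they do the work, as an engineer would, in place of code of your own. Each camera call takes 0.05 s, during which the arm holds its last target. There are 200 camera calls.

## Working session

There is one attempt and no reset: what is moved stays moved. The work goes in short steps, Python scripts to look and compute and a tool call to move; the robot and the scene stay as the last step left them, time stands still between calls to the robot, and variables do not carry over. Pictures are saved under pics/ and viewed, at most 14 in all, crops included, and the job is handed in when it is done.

Besides the shell and the picture viewer there is one more tool, called after "Emit:" as name(argument=value, ...), one argument or row to a line, values as JSON. play_rows: Moves the arm, as the interface text tells. Its arguments: {"type":"object","properties":{"plan":{"type":"array","items":{"type":"number"}},"newtons":{"type":"number"}},"required":["plan"]}

```bash
mkdir -p pics; ls; python3 - <<'E'
from station import manip
import cv2,numpy as np
s=manip.read_state();print(s['time'],s['eef_pos'],s['tool_rot'],s['finger_gap'])
for c in('top','scene'):
    f=manip.grab_frame(c);cv2.imwrite(f'pics/{c}0.png',f[:,:,::-1]);k=manip.calibration(c);print(c,k)
    for q in('red_bottle','blue_bottle','yellow_bottle','green_bottle','label_red','label_blue','label_yellow','label_green','old_rack','new_rack'):
        print(c,q,[(np.round(d['centre'],1).tolist(),round(d['confidence'],2)) for d in manip.tip_of(c,q)][:4])
E
```

```text
pics
0.0 [ 195.60647793 -513.70066235  208.55654239] [ 9.83506109e-01  1.80873617e-01 -2.51491490e-05 -6.83546342e-04] 85.50827913047969
top {'mtx': array([[502.03602126,   0.        , 270.51280924],
       [  0.        , 502.03602126, 211.61686279],
       [  0.        ,   0.        ,   1.        ]]), 'origin': array([4.22783350e+02, 3.79464134e-01, 8.87108945e+02]), 'orientation': array([-0.0336579 ,  0.04252827,  0.71015357, -0.7019547 ])}
top red_bottle [([148.8, 175.2], 0.72)]
top blue_bottle [([208.8, 182.6], 0.92), ([242.9, 235.9], 0.73), ([178.1, 177.6], 0.38)]
top yellow_bottle []
top green_bottle [([179.2, 176.8], 0.9), ([148.0, 175.8], 0.39)]
top label_red [([147.1, 202.2], 0.42)]
top label_blue [([205.2, 208.3], 0.46)]
top label_yellow []
top label_green [([180.0, 205.6], 0.41), ([174.0, 176.7], 0.23)]
top old_rack [([165.5, 180.0], 0.75)]
top new_rack [([364.4, 197.2], 0.84), ([146.2, 204.1], 0.36)]
scene {'mtx': array([[390.68668694,   0.        , 271.11789516],
       [  0.        , 390.68668694, 208.71411981],
       [  0.        ,   0.        ,   1.        ]]), 'origin': array([1020.37190762,  163.8519253 ,  447.43360349]), 'orientation': array([0.2662254 , 0.37582143, 0.72986304, 0.50515565])}
scene red_bottle [([397.2, 275.3], 0.7)]
scene blue_bottle [([327.7, 249.1], 0.95), ([309.0, 204.5], 0.82)]
scene yellow_bottle [([436.5, 284.6], 0.72)]
scene green_bottle [([362.4, 261.2], 0.77), ([436.3, 289.5], 0.71), ([370.8, 285.1], 0.65)]
scene label_red []
scene label_blue []
scene label_yellow []
scene label_green []
scene old_rack [([372.0, 290.6], 0.6)]
scene new_rack [([186.2, 228.0], 0.56)]
```

```bash
python3 - <<'E'
import cv2
a=cv2.imread('pics/top0.png')
cv2.imwrite('pics/t0.png',cv2.resize(a[100:310,90:450],(800,467),interpolation=cv2.INTER_CUBIC))
E
```

```text
(no output)
```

View pics/t0.png

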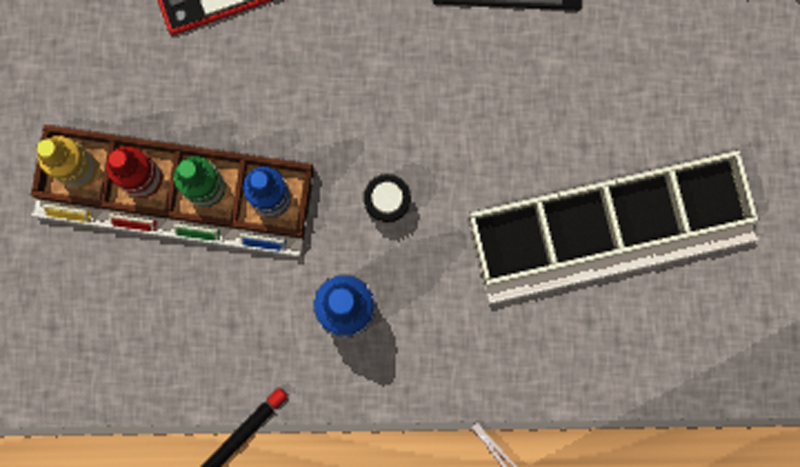

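View pics/scene0.png

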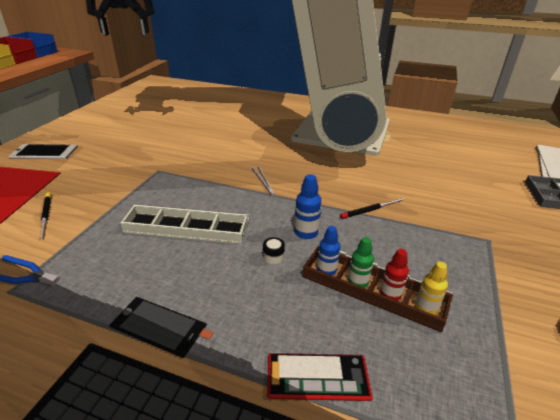

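The top crop shows the wooden rack with, left to right, yellow (60,160), red (130,170), green (198,180) and blue (265,190), and matching labels below each bottle. The white rack is at (612,217). The scene view agrees.

Things that could be taken for the blue bottle, in full top-image pixels:
- **Small blue bottle in the rack:** (209,183). This is the one meant.
- **Large blue bottle standing free:** (243,236). This is a decoy.
- **White jar:** (264,190). This isn't a bottle.

Next I'll measure positions and take one close crop to check the choice.

```bash
cat > h.py <<'E'
import numpy as np,cv2
from scipy.spatial.transform import Rotation as R
from scipy.optimize import least_squares
from station import manip
def ray(c,px):
    k=manip.calibration(c);K=k['mtx']
    d=np.linalg.inv(K)@[px[0],px[1],1];d=d*[1,-1,-1]
    return k['origin'],R.from_quat(k['orientation']).apply(d)
def at(c,px,z):
    o,d=ray(c,px);return o+d*(z-o[2])/d[2]
def tri(p,q):
    A=np.zeros((3,3));b=np.zeros(3)
    for c,x in(('top',p),('scene',q)):
        o,d=ray(c,x);d/=np.linalg.norm(d);M=np.eye(3)-np.outer(d,d);A+=M;b+=M@o
    return np.linalg.solve(A,b)
E
python3 - <<'E'
from h import *
def rack(cr,L,W):
    P=np.array([at('top',(u/2.2222+90,v/2.2222+100),24)[:2] for u,v in cr])
    print('corners',P.round().tolist(),'sides',[round(np.linalg.norm(P[i]-P[(i+1)%4])) for i in range(4)])
    # order: left-back, right-back, right-front, left-front
    M=np.array([[W/2,L/2],[W/2,-L/2],[-W/2,-L/2],[-W/2,L/2]])
    f=lambda s:((M@np.array([[np.cos(s[2]),-np.sin(s[2])],[np.sin(s[2]),np.cos(s[2])]]).T)+s[:2]-P).ravel()
    r=least_squares(f,[*P.mean(0),0]);print('pose',r.x.round(3),'res',r.fun.round(1));return r.x
o=rack([(44,127),(313,165),(305,237),(34,196)],214,58)
n=rack([(471,215),(740,153),(756,217),(487,281)],220,58)
def bay(s,y):return s[:2]+y*np.array([-np.sin(s[2]),np.cos(s[2])])
for y,c in zip((78,26,-26,-78),'yrgb'):print(c,'old bay',bay(o,y).round(1))
for y,c in zip((81,27,-27,-81),'yrgb'):print(c,'new bay',bay(n,y).round(1))
for nme,p,q in(('red',(148.8,175.2),(397.2,275.3)),('blue',(208.8,182.6),(327.7,249.1)),('green',(179.2,176.8),(362.4,261.2)),('big',(242.9,235.9),(309,204.5))):
    print(nme,tri(p,q).round(1),at('top',p,49.5).round(1))
print('labels',[at('top',p,16).round(1).tolist() for p in((147.1,202.2),(180,205.6),(205.2,208.3))])
print('jar',at('top',(387/2.222+90,198/2.222+100),30))
a=cv2.imread('pics/top0.png');cv2.imwrite('pics/crop.png',cv2.resize(a[150:260,100:280],(720,440),interpolation=cv2.INTER_CUBIC))
E
```

```text
corners [[615.0, 268.0], [582.0, 57.0], [526.0, 64.0], [560.0, 275.0]] sides [213, 57, 214, 55]
pose [ 5.70664e+02  1.65842e+02 -1.54000e-01] res [ 1.1 -0.8  0.5 -1.6 -0.   0.9 -1.6  1.5]
corners [[541.0, -66.0], [589.0, -279.0], [538.0, -289.0], [490.0, -77.0]] sides [218, 52, 217, 53]
pose [ 5.39306e+02 -1.77965e+02  2.19000e-01] res [ 2.2  1.7  3.   0.1 -2.6 -2.2 -2.6  0.5]
y old bay [582.7 242.9]
r old bay [574.7 191.5]
g old bay [566.7 140.2]
b old bay [558.7  88.8]
y new bay [521.7 -98.9]
r new bay [ 533.4 -151.6]
g new bay [ 545.2 -204.3]
b new bay [ 556.9 -257. ]
red [577.7 195.4  47.5] [577.4 193.8  49.5]
blue [563.3  91.5  53. ] [563.7  92.8  49.5]
green [573.2 143.5  53.8] [574.1 142.6  49.5]
big [472.4  34.8  63.5] [473.1  35.9  49.5]
labels [[535.9, 203.9, 16.0], [529.3, 146.6, 16.0], [524.1, 102.7, 16.0]]
jar [ 5.54658129e+02 -4.88396612e-01  3.00000000e+01]
```

View pics/crop.png

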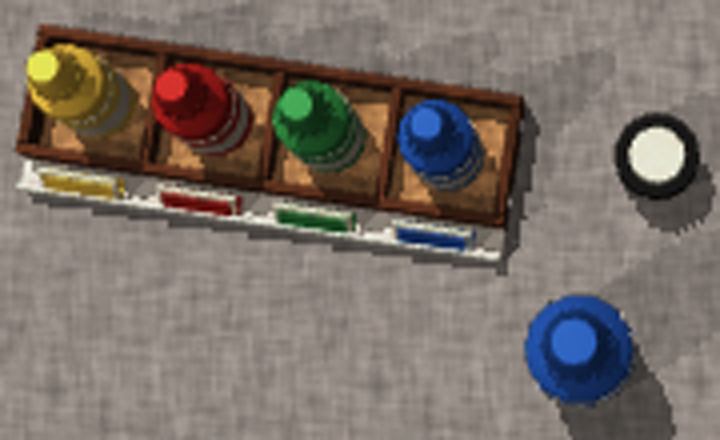

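The close crop confirms it: the small blue bottle in the rack (430,140) sits behind its blue label, and the large decoy is at (578,345). The rack sides measure 214/55 and 218/53 mm, matching the sizes given. Now I'll write a motion helper and plan a look over the white rack on the way.

```bash
cat >> h.py <<'E'
def rows(*wps):
    "wps: x,y,z, direction of tool y in deg; printed relative to the present pose"
    s=manip.read_state();p=np.array(s['eef_pos']);Rt=R.from_quat(s['tool_rot'])
    print('t',round(s['time'],2),'p',p.round(1),'gap',round(s['finger_gap'],1),'q',np.round(s['joint_positions'],2))
    for x,y,z,a in wps:
        a=np.radians(a);ty=np.array([np.cos(a),np.sin(a),0]);tz=np.array([0,0,-1.])
        G=R.from_matrix(np.c_[np.cross(ty,tz),ty,tz])
        w=(Rt.inv()*G).as_rotvec(degrees=True);d=Rt.inv().apply(np.array([x,y,z])-p)/10
        print((x,y,z),w.round(1),d.round(2))
E
python3 - <<'E'
from h import *
print('yellow',at('scene',(436.5,284.6),49.5).round(1),manip.calibration('wrist')['T_tool_cam'].round(2).tolist())
rows((480,-178,300,-30),(480,-178,300,12.5),(580,246,180,-8.8))
E
```

```text
yellow [578.6 249.6  49.5] [[-0.0, 0.95, 0.31, 81.09], [1.0, 0.0, 0.0, -1.06], [0.0, 0.31, -0.95, -164.71], [0.0, 0.0, 0.0, 1.0]]
t 1.1 p [ 195.7 -514.   209.2] gap 85.2 q [-1.36  0.26  0.02  1.33 -0.    1.42]
(480, -178, 300) [  0.    0.  -39.2] [ 38.53 -21.29  -9.08]
(480, -178, 300) [  0.    0.  -81.7] [ 38.53 -21.29  -9.08]
(580, 246, 180) [  0.    0.  -60.4] [ 62.96 -57.35   2.91]
```

Emit:
play_rows(
  plan=[0, 0, -10, 5.4, -2.4, -1.1, -1, 0, 0, -20, 10.9, -4.8, -2.3, -1, 0, 0, -30, 16.4, -7.2, -3.4, -1, 0, 0, -40, 21.8, -9.6, -4.5, -1, 0, 0, -40, 21.8, -9.6, -4.5, -1],
)

```text
time: 1.72
eef_pos: [367.7, -344.2, 255.3]
tool_rot: [0.86, 0.509, 0.0, 0.001]
wrist_force: [-0.1, 0.5, 0.0]
finger_gap: 85.4
grip_force: 0.0
```

```bash
python3 - <<'E'
from h import *
rows((535,-178,300,12.5))
E
```

```text
t 1.73 p [ 367.7 -344.2  255.3] gap 85.4 q [-0.92  0.17  0.02  1.42  0.    1.15]
(535, -178, 300) [  0.1   0.1 -41.2] [22.62  6.69 -4.46]
```

Emit:
play_rows(
  plan=[0, 0, -10.3, 5.7, 1.7, -1.1, -1, 0, 0, -20.6, 11.3, 3.3, -2.2, -1, 0, 0, -30.9, 17, 5, -3.3, -1, 0, 0, -41.2, 22.6, 6.7, -4.5, -1, 0, 0, -41.2, 22.6, 6.7, -4.5, -1],
)

```text
time: 2.35
eef_pos: [535.9, -180.3, 299.0]
tool_rot: [0.627, 0.779, 0.0, 0.0]
wrist_force: [-1.1, -0.9, -0.6]
finger_gap: 85.5
grip_force: 0.0
```

```bash
python3 - <<'E'
from h import *
rows((580,246,180,-8.8),(560,35,240,2))
s=manip.read_state();np.save('w.npy',np.r_[s['eef_pos'],s['tool_rot']])
f=manip.grab_frame('wrist');cv2.imwrite('pics/w1.png',f[:,:,::-1])
print(manip.calibration('wrist')['mtx'].round(1).tolist(),s['tool_rot'])
E
```

```text
t 2.35 p [ 535.9 -180.3  299. ] gap 85.5 q [-0.47  0.28  0.27  1.57  0.    0.88]
(580, 246, 180) [ 0.  -0.  21.1] [40.71 13.39 11.91]
(560, 35, 240) [ 0.  -0.  10.3] [20.52  6.94  5.9 ]
[[349.5, 0.0, 278.4], [0.0, 349.5, 212.0], [0.0, 0.0, 1.0]] [6.27200373e-01 7.78857915e-01 1.64378482e-04 1.20069353e-04]
```

View pics/w1.png

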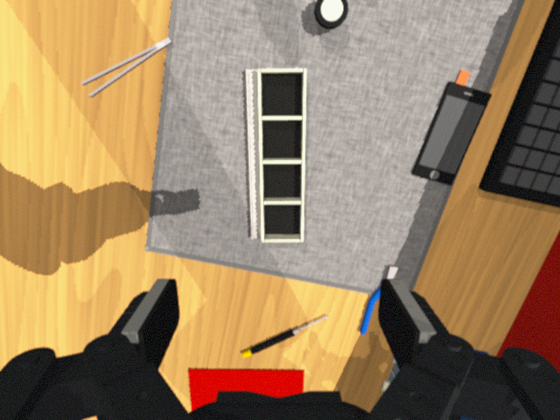

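The wrist view shows the white rack empty and almost aligned with the tool. Its rim corners are at (258,69), (307,69), (303,242) and (261,242). I'll refine the rack pose from these.

```bash
cat >> h.py <<'E'
def wat(px,z,w):
    k=manip.calibration('wrist');T=k['T_tool_cam'];d=np.linalg.inv(k['mtx'])@[px[0],px[1],1]*np.array([1,-1,-1])
    Rt=R.from_quat(w[3:]);o=w[:3]+Rt.apply(T[:3,3]);d=Rt.apply(T[:3,:3]@d);return o+d*(z-o[2])/d[2]
def rackfit(P,L,W):
    M=np.array([[W/2,L/2],[W/2,-L/2],[-W/2,-L/2],[-W/2,L/2]])
    f=lambda s:((M@np.array([[np.cos(s[2]),-np.sin(s[2])],[np.sin(s[2]),np.cos(s[2])]]).T)+s[:2]-P).ravel()
    return least_squares(f,[*P.mean(0),0])
E
python3 - <<'E'
from h import *
w=np.load('w.npy');P=np.array([wat(p,24,w)[:2] for p in((307,69),(303,242),(261,242),(258,69))])
r=rackfit(P,220,58);s=r.x;print(s.round(3),r.fun.round(1),[round(np.linalg.norm(P[i]-P[i-1])) for i in range(4)])
for y in(81,27,-27,-81):print((s[:2]+y*np.array([-np.sin(s[2]),np.cos(s[2])])).round(1))
E
```

```text
[ 5.40502e+02 -1.76849e+02  2.15000e-01] [ 0.3  0.6  0.4 -0.4 -0.2 -0.6 -0.5  0.4] [57, 219, 57, 219]
[523.3 -97.7]
[ 534.8 -150.5]
[ 546.3 -203.2]
[ 557.7 -256. ]
```

Emit:
play_rows(
  plan=[0, 0, 4.5, 5.1, 1.7, 0, -1, 0, 0, 9, 10.2, 3.4, 0, -1, 0, 0, 13.5, 15.3, 5.1, 0, -1, 0, 0, 18, 20.5, 6.8, 0, -1, 0, 0, 21.1, 25.5, 8.5, 0, -1],
)

```text
time: 3.02
eef_pos: [563.5, 84.6, 299.0]
tool_rot: [0.763, 0.646, -0.0, 0.0]
wrist_force: [0.6, -0.0, -0.2]
finger_gap: 85.7
grip_force: 0.0
```

```bash
python3 - <<'E'
from h import *
rows((580,246,180,-8.8),(560,180,240,-8.8))
s=manip.read_state();w=np.r_[s['eef_pos'],s['tool_rot']];np.save('w2.npy',w)
f=manip.grab_frame('wrist');cv2.imwrite('pics/w2.png',f[:,:,::-1])
for q in('red_bottle','blue_bottle','yellow_bottle','green_bottle'):
    print(q,[(np.round(d['centre'],1).tolist(),wat(d['centre'],49.5,w).round(1).tolist(),round(d['confidence'],2)) for d in manip.tip_of('wrist',q)][:3])
E
```

```text
t 3.02 p [563.5  84.6 299. ] gap 85.7 q [ 0.    0.29  0.29  1.57 -0.    1.74]
(580, 246, 180) [-0.   0.  -0.6] [16.19 -1.02 11.89]
(560, 180, 240) [-0.   0.  -0.6] [ 9.35 -1.91  5.9 ]
red_bottle [([274.4, 67.0], [577.4, 196.0, 49.5], 0.91)]
blue_bottle [([275.6, 163.5], [560.9, 90.6, 49.5], 0.83), ([211.7, 220.9], [469.3, 32.1, 49.5], 0.57)]
yellow_bottle [([272.4, 8.5], [584.9, 252.2, 49.5], 0.96)]
green_bottle [([274.2, 115.5], [568.5, 145.4, 49.5], 0.66)]
```

View pics/w2.png

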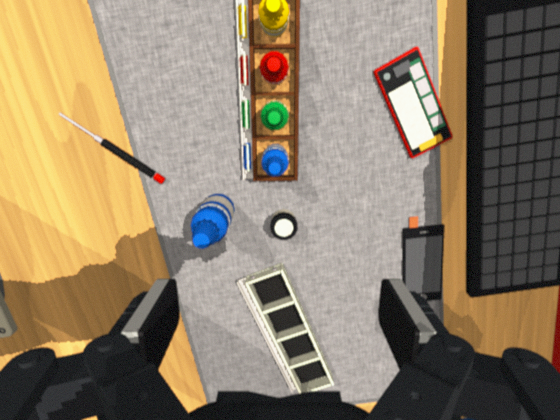

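The wrist view shows the rack with yellow (273,12), red (274,66), green (274,116) and blue (275,162). The decoy is at (210,222). The wrist positions agree with the top camera to about 4 mm. I'll take yellow first.

Emit:
play_rows(
  plan=[0, 0, 0, 5.5, -0.2, 2, -1, 0, 0, 0, 11, -0.4, 5, -1, 0, 0, 0, 16.4, -0.6, 9, -1, 0, 0, 0, 16.4, -0.6, 12, -1, 0, 0, 0, 16.4, -0.6, 12, -1],
)

```text
time: 3.9
eef_pos: [582.9, 246.1, 176.7]
tool_rot: [0.761, 0.648, -0.002, -0.001]
wrist_force: [0.2, -0.1, 0.8]
finger_gap: 85.3
grip_force: 0.0
```

```bash
python3 - <<'E'
from h import *
rows((584,248,120,-8.8),(584,248,28,-8.8))
s=manip.read_state();w=np.r_[s['eef_pos'],s['tool_rot']]
f=manip.grab_frame('wrist');cv2.imwrite('pics/w3.png',f[:,:,::-1])
for q in('red_bottle','yellow_bottle','green_bottle','blue_bottle'):
    print(q,[(np.round(d['centre'],1).tolist(),wat(d['centre'],49.5,w).round(1).tolist(),round(d['confidence'],2)) for d in manip.tip_of('wrist',q)][:3])
E
```

```text
t 3.9 p [582.9 246.1 176.7] gap 85.3 q [ 0.27  0.41  0.17  1.33 -0.    2.  ]
(584, 248, 120) [-0.3  0.1 -0.4] [0.22 0.1  5.67]
(584, 248, 28) [-0.3  0.1 -0.4] [ 0.24  0.15 14.87]
red_bottle [([281.6, 244.3], [577.5, 200.2, 49.5], 0.96)]
yellow_bottle [([280.9, 189.3], [585.0, 251.2, 49.5], 0.59)]
green_bottle [([281.6, 298.0], [568.7, 144.9, 49.5], 0.85)]
blue_bottle [([202.9, 406.6], [463.3, 24.9, 49.5], 0.93), ([281.0, 346.1], [559.3, 89.9, 49.5], 0.65)]
```

View pics/w3.png

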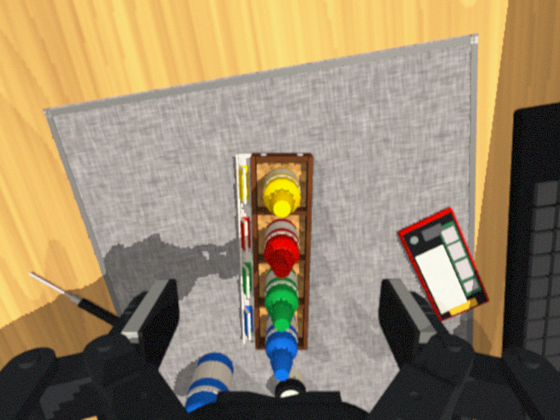

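The view from above yellow shows it centred between the open fingers, at (281,190), with the rack square to the tool. I'll go down and grip.

Emit:
play_rows(
  plan=[0, 0, 0, 0.35, 0.1, 4, -1, 0, 0, 0, 0.35, 0.1, 8, -1, 0, 0, 0, 0.35, 0.1, 12, -1, 0, 0, 0, 0.35, 0.1, 14.9, -1, 0, 0, 0, 0.35, 0.1, 14.9, -1],
  newtons=30,
)

```text
time: 4.78
eef_pos: [584.7, 250.5, 29.4]
tool_rot: [0.761, 0.649, -0.001, -0.0]
wrist_force: [0.1, 0.5, 0.4]
finger_gap: 85.6
grip_force: 0.0
```

Emit:
play_rows(
  plan=[0, 0, 0, 0, 0, 0, -0.4, 0, 0, 0, 0, 0, 0, 0, 0, 0, 0, 0, 0, 0, 0.6, 0, 0, 0, 0, 0, 0, 1, 0, 0, 0, 0, 0, 0, 1],
)

```text
time: 5.4
eef_pos: [585.8, 251.5, 31.5]
tool_rot: [0.761, 0.649, 0.001, 0.0]
wrist_force: [-1.3, -1.0, 6.4]
finger_gap: 30.2
grip_force: 29.1
```

Emit:
play_rows(
  plan=[0, 0, 0, 0, 0, 0, 1, 0, 0, 0, 0, 0, 0, 1, 0, 0, 0, 0, 0, 0, 1],
)

```text
time: 5.78
eef_pos: [585.8, 251.5, 31.6]
tool_rot: [0.761, 0.649, 0.001, 0.0]
wrist_force: [-1.8, -1.0, 6.6]
finger_gap: 30.0
grip_force: 29.1
```

```bash
python3 - <<'E'
from h import *
print(manip.read_state()['grip_force'])
rows((582,246,175,-8.8))
f=manip.grab_frame('wrist');cv2.imwrite('pics/w4.png',f[:,:,::-1])
E
```

```text
29.138183891773224
t 5.78 p [585.8 251.5  31.6] gap 30.0 q [ 0.27  0.5  -0.07  1.   -0.    2.  ]
(582, 246, 175) [ 0.1 -0.  -0.3] [ -0.59  -0.26 -14.35]
```

View pics/w4.png

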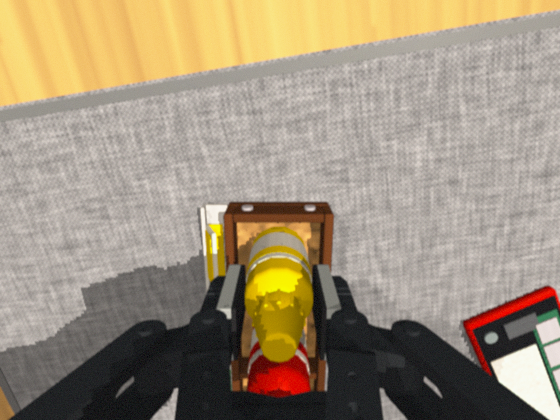

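Yellow is gripped (gap 30, 29 N) and upright between the pads at (279,290). I'll lift and carry it.

Emit:
play_rows(
  plan=[0, 0, 0, 0, 0, -3, 1, 0, 0, 0, 0, 0, -7, 1, 0, 0, 0, 0, 0, -11, 1, 0, 0, 0, 0, 0, -15.5, 1, 0, 0, 0, 0, 0, -15.5, 1],
)

```text
time: 6.45
eef_pos: [586.7, 251.8, 189.5]
tool_rot: [0.761, 0.649, 0.003, 0.001]
wrist_force: [0.1, 0.2, -0.7]
finger_gap: 30.2
grip_force: 29.8
```

```bash
python3 - <<'E'
from h import *
rows((556,76,190,-3),(523.3,-97.7,190,12.3),(523.3,-97.7,30,12.3))
print(manip.read_state()['grip_force'])
E
```

```text
t 6.45 p [586.7 251.8 189.5] gap 30.2 q [ 0.27  0.41  0.2   1.35 -0.    2.  ]
(556, 76, 190) [ 0.4 -0.1 -6. ] [-17.85  -0.27  -0.11]
(523.3, -97.7, 190) [  0.4  -0.1 -21.3] [-35.52  -0.76  -0.16]
(523.3, -97.7, 30) [  0.4  -0.1 -21.3] [-35.56  -0.87  15.84]
29.83307719230652
```

Emit:
play_rows(
  plan=[0, 0, 0, -4, 0, 0, 1, 0, 0, 0, -9.5, -0.2, 0, 1, 0, 0, 0, -15.2, -0.4, 0, 1, 0, 0, 0, -21, -0.6, 0, 1, 0, 0, 0, -26.5, -0.8, 0, 1],
)

```text
time: 7.08
eef_pos: [534.7, -10.7, 184.6]
tool_rot: [0.761, 0.649, -0.0, -0.0]
wrist_force: [1.2, -0.7, -0.1]
finger_gap: 30.4
grip_force: 29.9
```

Emit:
play_rows(
  plan=[0, 0, -7, -4, 0, 0, 1, 0, 0, -14, -7, 0, 0, 1, 0, 0, -21, -9, 0, 0, 1, 0, 0, -21.3, -9, 0, 0, 1, 0, 0, -21.3, -9, 0, 0, 1],
)

```text
time: 7.7
eef_pos: [521.3, -97.5, 184.9]
tool_rot: [0.628, 0.778, 0.0, -0.0]
wrist_force: [-0.7, 1.1, -0.1]
finger_gap: 30.1
grip_force: 29.9
```

```bash
python3 - <<'E'
from h import *
rows((523.3,-97.7,80,12.3),(523.3,-97.7,30,12.3))
f=manip.grab_frame('wrist');cv2.imwrite('pics/w5.png',f[:,:,::-1])
E
```

```text
t 7.7 p [521.3 -97.5 184.9] gap 30.1 q [-0.34  0.23 -0.07  1.26  0.    1.02]
(523.3, -97.7, 80) [-0.  -0.  -0.2] [-0.07  0.19 10.49]
(523.3, -97.7, 30) [-0.  -0.  -0.2] [-0.07  0.2  15.49]
```

View pics/w5.png

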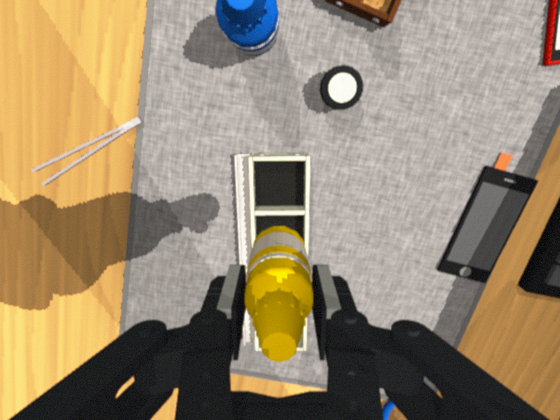

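Yellow hangs upright above the left-most bay, visible at (278,182). I'll lower it.

Emit:
play_rows(
  plan=[0, 0, 0, 0, 0.2, 4, 1, 0, 0, 0, 0, 0.2, 8, 1, 0, 0, 0, 0, 0.2, 12, 1, 0, 0, 0, 0, 0.2, 14, 1, 0, 0, 0, 0, 0.2, 14, 1],
)

```text
time: 8.38
eef_pos: [522.6, -96.4, 43.9]
tool_rot: [0.628, 0.779, -0.0, -0.001]
wrist_force: [0.2, -0.3, -0.4]
finger_gap: 30.0
grip_force: 29.9
```

```bash
python3 - <<'E'
from h import *
s=manip.read_state();print(s['wrist_force'],s['grip_force'])
rows((523.3,-97.7,30,12.3))
f=manip.grab_frame('scene');cv2.imwrite('pics/s5.png',cv2.resize(f[150:330,80:480,::-1],(800,360)))
E
```

```text
[ 0.2209922  -0.30119373 -0.38836283] 29.867919981479645
t 8.38 p [522.6 -96.4  43.9] gap 30.0 q [-0.34  0.33 -0.32  0.92  0.    1.02]
(523.3, -97.7, 30) [-0.1 -0.1 -0. ] [-0.15  0.05  1.39]
```

View pics/s5.png

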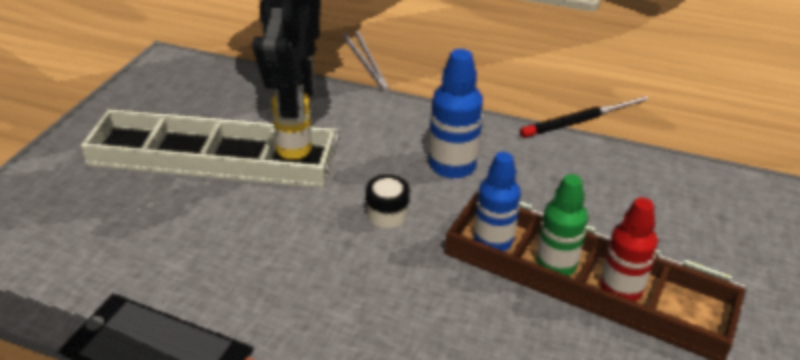

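Yellow's base is inside the left-most bay at (290,155), standing clear of the walls. I'll set it down and release.

Emit:
play_rows(
  plan=[0, 0, 0, -0.1, 0, 0.7, 1, 0, 0, 0, -0.1, 0, 1.2, 1, 0, 0, 0, -0.1, 0, 1.4, 1, 0, 0, 0, -0.1, 0, 1.4, 1],
)

```text
time: 8.93
eef_pos: [523.6, -98.6, 31.2]
tool_rot: [0.628, 0.778, -0.0, -0.0]
wrist_force: [-0.1, -0.2, -0.5]
finger_gap: 30.3
grip_force: 29.9
```

Emit:
play_rows(
  plan=[0, 0, 0, 0, 0, 0, 0.2, 0, 0, 0, 0, 0, 0, -0.2, 0, 0, 0, 0, 0, 0, -0.6, 0, 0, 0, 0, 0, 0, -1, 0, 0, 0, 0, 0, 0, -1],
)

```text
time: 9.55
eef_pos: [523.7, -98.5, 31.2]
tool_rot: [0.628, 0.778, 0.0, 0.0]
wrist_force: [0.5, 0.4, 0.1]
finger_gap: 85.8
grip_force: 0.0
```

Emit:
play_rows(
  plan=[0, 0, 0, 0, 0, -2, -1, 0, 0, 0, 0, 0, -6, -1, 0, 0, 0, 0, 0, -11, -1, 0, 0, 0, 0, 0, -15.5, -1, 0, 0, 0, 0, 0, -15.5, -1],
)

```text
time: 10.18
eef_pos: [525.2, -99.0, 189.6]
tool_rot: [0.628, 0.779, 0.001, 0.003]
wrist_force: [-0.1, 0.4, -0.5]
finger_gap: 85.5
grip_force: 0.0
```

```bash
python3 - <<'E'
from h import *
rows((577.5,197,190,-8.8))
s=manip.read_state();w=np.r_[s['eef_pos'],s['tool_rot']]
manip.grab_frame('wrist');manip.grab_frame('top');manip.grab_frame('scene')
y=[manip.tip_of(c,'yellow_bottle')[:1] for c in('wrist','top','scene')]
print(y and [d[0]['centre'] for d in y if d])
if y[0]:
  p=wat(y[0][0]['centre'],47.5,w);print('wrist',p)
if y[1]:print('top',at('top',y[1][0]['centre'],47.5))
if y[2]:print('scene',at('scene',y[2][0]['centre'],47.5))
E
```

```text
t 10.18 p [525.2 -99.  189.6] gap 85.5 q [-0.34  0.23 -0.06  1.27  0.    1.01]
(577.5, 197, 190) [ 0.3  0.1 21. ] [27.82 11.4  -0.07]
[[272.0, 192.4], [180.1, 179.3], [227.4, 209.7]]
wrist [ 520.65467444 -101.57976809   47.5       ]
top [570.20542547 141.4390057   47.5       ]
scene [ 517.34806397 -101.47501741   47.5       ]
```

Yellow stands within about 4 mm of the bay centre (the top-camera reading was green, mislabelled). Red is next.

Emit:
play_rows(
  plan=[0, 0, 4, 5.6, 2.3, 0, -1, 0, 0, 8, 11.2, 4.6, 0, -1, 0, 0, 12, 16.8, 6.9, 0, -1, 0, 0, 16.5, 22.4, 9.2, 0, -1, 0, 0, 21, 27.8, 11.4, 0, -1],
)

```text
time: 11.1
eef_pos: [575.9, 199.3, 185.2]
tool_rot: [0.76, 0.65, -0.001, -0.0]
wrist_force: [1.5, -0.8, 0.3]
finger_gap: 85.4
grip_force: 0.0
```

Emit:
play_rows(
  plan=[0, 0, 0, 0, 0, 0, -1, 0, 0, 0, 0, 0, 0, -1],
)

```text
time: 11.35
eef_pos: [575.7, 197.2, 185.2]
tool_rot: [0.759, 0.652, -0.001, -0.0]
wrist_force: [-0.0, -0.6, -0.7]
finger_gap: 85.5
grip_force: 0.0
```

```bash
cat >> h.py <<'E'
def look(*qs,z=49.5):
    s=manip.read_state();w=np.r_[s['eef_pos'],s['tool_rot']];manip.grab_frame('wrist')
    for q in qs: print(q,[(wat(d['centre'],z,w).round(1).tolist(),round(d['confidence'],2)) for d in manip.tip_of('wrist',q)][:3])
E
python3 - <<'E'
from h import *
rows((577.5,197.5,28,-8.8))
look('red_bottle','green_bottle')
E
```

```text
t 11.35 p [575.7 197.2 185.2] gap 85.5 q [ 0.19  0.37  0.12  1.32 -0.    1.91]
(577.5, 197.5, 28) [-0.1  0.1  0.1] [ 0.07  0.2  15.72]
red_bottle [([576.6, 198.2, 49.5], 0.58)]
green_bottle [([570.3, 145.3, 49.5], 0.85), ([557.0, 91.1, 49.5], 0.29)]
```

Emit:
play_rows(
  plan=[0, 0, 0, 0.1, 0.15, 4, -1, 0, 0, 0, 0.1, 0.15, 8, -1, 0, 0, 0, 0.1, 0.15, 12, -1, 0, 0, 0, 0.1, 0.15, 15.6, -1, 0, 0, 0, 0.1, 0.15, 15.6, -1],
)

```text
time: 12.12
eef_pos: [576.1, 196.5, 28.2]
tool_rot: [0.76, 0.65, -0.002, -0.001]
wrist_force: [-0.0, -0.5, -0.2]
finger_gap: 85.1
grip_force: 0.0
```

Emit:
play_rows(
  plan=[0, 0, 0, 0, 0, 0, -0.4, 0, 0, 0, 0, 0, 0, 0, 0, 0, 0, 0, 0, 0, 0.6, 0, 0, 0, 0, 0, 0, 1, 0, 0, 0, 0, 0, 0, 1],
)

```text
time: 12.75
eef_pos: [578.3, 198.3, 31.6]
tool_rot: [0.759, 0.651, 0.001, 0.001]
wrist_force: [-1.0, 0.4, 6.6]
finger_gap: 30.4
grip_force: 29.1
```

Emit:
play_rows(
  plan=[0, 0, 0, 0, 0, 0, 1, 0, 0, 0, 0, 0, 0, 1],
)

```text
time: 13.0
eef_pos: [578.3, 198.3, 31.5]
tool_rot: [0.759, 0.651, 0.001, 0.001]
wrist_force: [-0.9, -0.1, 5.9]
finger_gap: 30.0
grip_force: 29.1
```

Emit:
play_rows(
  plan=[0, 0, 0, 0, 0, -3, 1, 0, 0, 0, 0, 0, -7, 1, 0, 0, 0, 0, 0, -11, 1, 0, 0, 0, 0, 0, -15.5, 1, 0, 0, 0, 0, 0, -15.5, 1],
)

```text
time: 13.62
eef_pos: [579.2, 198.5, 189.4]
tool_rot: [0.759, 0.651, 0.003, 0.002]
wrist_force: [0.7, -0.3, -1.2]
finger_gap: 29.9
grip_force: 29.8
```

```bash
python3 - <<'E'
from h import *
rows((535.3,-149.5,190,12.3))
f=manip.grab_frame('wrist');cv2.imwrite('pics/w6.png',f[:,:,::-1])
E
```

```text
t 13.62 p [579.2 198.5 189.4] gap 29.9 q [ 0.19  0.37  0.13  1.33 -0.    1.92]
(535.3, -149.5, 190) [  0.4  -0.1 -21. ] [-35.07   0.95  -0.14]
```

View pics/w6.png

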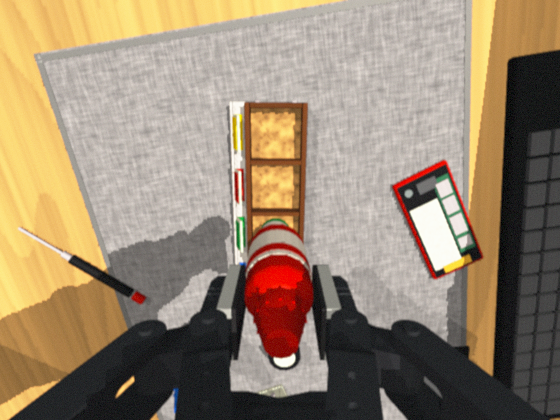

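Red is held upright at (280,290) and its old bay is empty. I'll carry it over.

Emit:
play_rows(
  plan=[0, 0, 0, -4, 0.1, 0, 1, 0, 0, 0, -9.5, 0.3, 0, 1, 0, 0, 0, -15.2, 0.5, 0, 1, 0, 0, 0, -21, 0.7, 0, 1, 0, 0, 0, -26.5, 0.8, 0, 1],
)

```text
time: 14.3
eef_pos: [544.3, -66.7, 184.1]
tool_rot: [0.759, 0.651, -0.0, -0.001]
wrist_force: [0.8, 0.9, 0.1]
finger_gap: 29.8
grip_force: 29.8
```

Emit:
play_rows(
  plan=[0, 0, -7, -4, 0.1, 0, 1, 0, 0, -14, -7, 0.1, 0, 1, 0, 0, -21, -8.6, 0.1, 0, 1, 0, 0, -21, -8.6, 0.1, 0, 1, 0, 0, -21, -8.6, 0.1, 0, 1],
)

```text
time: 14.92
eef_pos: [533.0, -149.5, 184.6]
tool_rot: [0.629, 0.778, -0.0, -0.001]
wrist_force: [-0.3, 0.9, -0.7]
finger_gap: 30.3
grip_force: 29.8
```

```bash
python3 - <<'E'
from h import *
rows((535.3,-149.5,40,12.3),(535.3,-149.5,30,12.3))
E
```

```text
t 14.93 p [ 533.  -149.5  184.6] gap 30.3 q [-0.43  0.27 -0.02  1.28  0.    0.93]
(535.3, -149.5, 40) [-0.  -0.1 -0.2] [-0.06  0.24 14.46]
(535.3, -149.5, 30) [-0.  -0.1 -0.2] [-0.06  0.24 15.46]
```

Emit:
play_rows(
  plan=[0, 0, 0, 0, 0.2, 5, 1, 0, 0, 0, 0, 0.2, 10, 1, 0, 0, 0, 0, 0.2, 13, 1, 0, 0, 0, 0, 0.2, 14.5, 1, 0, 0, 0, 0, 0.2, 15.2, 1],
)

```text
time: 15.55
eef_pos: [535.3, -149.2, 33.0]
tool_rot: [0.628, 0.778, 0.0, -0.0]
wrist_force: [0.3, -0.8, 0.3]
finger_gap: 29.9
grip_force: 29.8
```

Emit:
play_rows(
  plan=[0, 0, 0, 0, 0, 0.3, 1, 0, 0, 0, 0, 0, 0.3, 1],
)

```text
time: 15.8
eef_pos: [535.6, -149.9, 30.9]
tool_rot: [0.628, 0.778, 0.0, 0.001]
wrist_force: [0.2, -0.2, -0.1]
finger_gap: 30.2
grip_force: 29.8
```

```bash
python3 - <<'E'
from h import *
s=manip.read_state();print(s['wrist_force'])
rows((535.3,-149.5,30,12.3))
E
```

```text
[ 0.23423143 -0.24978958 -0.12877378]
t 15.8 p [ 535.6 -149.9   30.9] gap 30.2 q [-0.42  0.38 -0.28  0.91  0.    0.93]
(535.3, -149.5, 30) [ 0.1  0.  -0.1] [ 0.05 -0.02  0.09]
```

Emit:
play_rows(
  plan=[0, 0, 0, 0, 0, 0.1, 0.6, 0, 0, 0, 0, 0, 0.1, 0.2, 0, 0, 0, 0, 0, 0.1, -0.3, 0, 0, 0, 0, 0, 0.1, -1, 0, 0, 0, 0, 0, 0.1, -1],
)

```text
time: 16.42
eef_pos: [535.1, -149.8, 29.2]
tool_rot: [0.628, 0.778, -0.0, -0.0]
wrist_force: [0.5, 0.1, -0.2]
finger_gap: 85.0
grip_force: 0.0
```

Emit:
play_rows(
  plan=[0, 0, 0, 0, 0, -2, -1, 0, 0, 0, 0, 0, -6, -1, 0, 0, 0, 0, 0, -11, -1, 0, 0, 0, 0, 0, -15.5, -1, 0, 0, 0, 0, 0, -15.5, -1],
)

```text
time: 17.05
eef_pos: [536.6, -150.4, 187.7]
tool_rot: [0.628, 0.778, 0.001, 0.003]
wrist_force: [-1.5, -0.1, 0.1]
finger_gap: 85.5
grip_force: 0.0
```

```bash
python3 - <<'E'
from h import *
rows((569.5,145,190,-8.8))
look('red_bottle','yellow_bottle',z=47.5)
E
```

```text
t 17.05 p [ 536.6 -150.4  187.7] gap 85.5 q [-0.42  0.27 -0.01  1.28  0.    0.93]
(569.5, 145, 190) [ 0.3  0.2 21. ] [28.17  9.48 -0.28]
red_bottle [([534.6, -151.9, 47.5], 0.76)]
yellow_bottle [([519.5, -101.3, 47.5], 0.86)]
```

Red is well placed: the bay centre is (534.8, -150.5). Green is next.

Emit:
play_rows(
  plan=[0, 0, 4, 5.6, 1.9, 0, -1, 0, 0, 8, 11.3, 3.8, -0.1, -1, 0, 0, 12, 17, 5.7, -0.2, -1, 0, 0, 16.5, 22.7, 7.6, -0.2, -1, 0, 0, 21, 28.1, 9.5, -0.3, -1],
)

```text
time: 17.82
eef_pos: [567.7, 146.9, 185.6]
tool_rot: [0.76, 0.65, -0.001, -0.001]
wrist_force: [1.0, -0.3, 0.1]
finger_gap: 85.3
grip_force: 0.0
```

Emit:
play_rows(
  plan=[0, 0, 0, 0, 0, 0, -1, 0, 0, 0, 0, 0, 0, -1],
)

```text
time: 18.08
eef_pos: [567.8, 144.9, 185.9]
tool_rot: [0.759, 0.652, -0.001, -0.001]
wrist_force: [0.1, -0.3, -0.1]
finger_gap: 85.5
grip_force: 0.0
```

```bash
python3 - <<'E'
from h import *
rows((569.5,145,28,-8.8))
look('green_bottle','blue_bottle')
E
```

```text
t 18.07 p [567.8 144.9 185.9] gap 85.5 q [ 0.11  0.33  0.06  1.31 -0.    1.83]
(569.5, 145, 28) [-0.1  0.1  0.1] [ 0.05  0.2  15.79]
green_bottle [([524.5, -98.0, 49.5], 0.75), ([569.6, 143.8, 49.5], 0.71)]
blue_bottle [([558.7, 89.9, 49.5], 0.98), ([471.1, 29.0, 49.5], 0.71)]
```

Emit:
play_rows(
  plan=[0, 0, 0, 0, 0.15, 4, -1, 0, 0, 0, 0, 0.15, 8, -1, 0, 0, 0, 0, 0.15, 12, -1, 0, 0, 0, 0, 0.15, 15.6, -1, 0, 0, 0, 0, 0.15, 15.6, -1],
)

```text
time: 18.85
eef_pos: [568.1, 143.3, 29.1]
tool_rot: [0.76, 0.65, -0.002, -0.001]
wrist_force: [-0.6, 0.1, 0.3]
finger_gap: 85.1
grip_force: 0.0
```

Emit:
play_rows(
  plan=[0, 0, 0, 0, 0, 0, -0.4, 0, 0, 0, 0, 0, 0, 0, 0, 0, 0, 0, 0, 0, 0.6, 0, 0, 0, 0, 0, 0, 1, 0, 0, 0, 0, 0, 0, 1],
)

```text
time: 19.48
eef_pos: [570.5, 144.9, 32.5]
tool_rot: [0.759, 0.651, 0.001, 0.001]
wrist_force: [-1.6, -0.3, 6.6]
finger_gap: 29.9
grip_force: 29.2
```

Emit:
play_rows(
  plan=[0, 0, 0, 0, 0, 0, 1, 0, 0, 0, 0, 0, 0, 1],
)

```text
time: 19.73
eef_pos: [570.5, 144.9, 32.5]
tool_rot: [0.759, 0.651, 0.001, 0.001]
wrist_force: [-1.5, 0.4, 6.2]
finger_gap: 30.2
grip_force: 29.2
```

Emit:
play_rows(
  plan=[0, 0, 0, 0, 0, -3, 1, 0, 0, 0, 0, 0, -7, 1, 0, 0, 0, 0, 0, -11, 1, 0, 0, 0, 0, 0, -15.5, 1, 0, 0, 0, 0, 0, -15.5, 1],
)

```text
time: 20.35
eef_pos: [571.4, 145.1, 190.2]
tool_rot: [0.759, 0.651, 0.003, 0.002]
wrist_force: [0.0, 0.8, -0.2]
finger_gap: 29.9
grip_force: 29.9
```

```bash
python3 - <<'E'
from h import *
rows((546.8,-202.2,190,12.3))
f=manip.grab_frame('wrist');cv2.imwrite('pics/w7.png',f[:,:,::-1])
E
```

```text
t 20.35 p [571.4 145.1 190.2] gap 29.9 q [0.11 0.33 0.07 1.31 0.   1.83]
(546.8, -202.2, 190) [  0.4  -0.  -21. ] [-3.47e+01  2.85e+00 -2.00e-02]
```

View pics/w7.png

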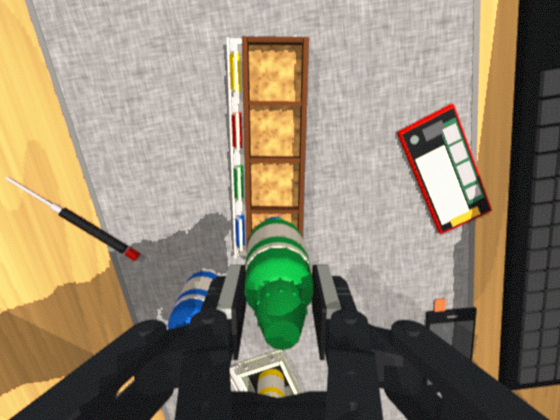

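Green is held upright at (280,285). The old bays of yellow, red and green are empty, and yellow shows in the white rack at (270,383). I'll carry green over.

Emit:
play_rows(
  plan=[0, 0, 0, -4, 0.3, 0, 1, 0, 0, 0, -9.5, 0.8, 0, 1, 0, 0, 0, -15.2, 1.2, 0, 1, 0, 0, 0, -21, 1.7, 0, 1, 0, 0, 0, -26.5, 2.2, 0, 1],
)

```text
time: 21.02
eef_pos: [550.3, -122.1, 184.9]
tool_rot: [0.759, 0.651, -0.0, -0.001]
wrist_force: [0.4, -0.5, -0.9]
finger_gap: 29.7
grip_force: 29.8
```

Emit:
play_rows(
  plan=[0, 0, -7, -4, 0.4, 0, 1, 0, 0, -14, -7, 0.7, 0, 1, 0, 0, -21, -8.2, 0.8, 0, 1, 0, 0, -21, -8.2, 0.8, 0, 1, 0, 0, -21, -8.2, 0.8, 0, 1],
)

```text
time: 21.65
eef_pos: [546.4, -202.1, 185.5]
tool_rot: [0.629, 0.778, -0.0, -0.001]
wrist_force: [0.2, 0.8, 0.0]
finger_gap: 30.1
grip_force: 29.8
```

```bash
python3 - <<'E'
from h import *
rows((546.8,-202.2,40,12.3),(546.8,-202.2,31,12.3))
E
```

```text
t 21.65 p [ 546.4 -202.1  185.5] gap 30.1 q [-0.5   0.32  0.05  1.3   0.    0.86]
(546.8, -202.2, 40) [-0.  -0.1 -0.2] [-0.04  0.05 14.55]
(546.8, -202.2, 31) [-0.  -0.1 -0.2] [-0.04  0.05 15.45]
```

Emit:
play_rows(
  plan=[0, 0, 0, 0, 0, 5, 1, 0, 0, 0, 0, 0, 10, 1, 0, 0, 0, 0, 0, 13, 1, 0, 0, 0, 0, 0, 14.5, 1, 0, 0, 0, 0, 0, 15.2, 1],
)

```text
time: 22.28
eef_pos: [546.9, -202.3, 34.0]
tool_rot: [0.628, 0.778, 0.0, -0.0]
wrist_force: [0.1, -1.0, -0.4]
finger_gap: 29.9
grip_force: 29.9
```

Emit:
play_rows(
  plan=[0, 0, 0, 0, 0, 0.3, 1, 0, 0, 0, 0, 0, 0.3, 1],
)

```text
time: 22.52
eef_pos: [547.1, -202.9, 31.9]
tool_rot: [0.628, 0.778, 0.0, 0.001]
wrist_force: [-1.1, 0.7, -1.1]
finger_gap: 30.2
grip_force: 29.9
```

```bash
python3 - <<'E'
from h import *
s=manip.read_state();print(s['wrist_force'])
rows((546.8,-202.2,31,12.3))
E
```

```text
[-1.05704339  0.7446668  -1.1080618 ]
t 22.52 p [ 547.1 -202.9   31.9] gap 30.2 q [-0.5   0.42 -0.21  0.94  0.    0.86]
(546.8, -202.2, 31) [ 0.1  0.  -0.1] [ 0.08 -0.02  0.09]
```

Emit:
play_rows(
  plan=[0, 0, 0, 0, 0, 0.1, 0.6, 0, 0, 0, 0, 0, 0.1, 0.2, 0, 0, 0, 0, 0, 0.1, -0.3, 0, 0, 0, 0, 0, 0.1, -1, 0, 0, 0, 0, 0, 0.1, -1],
)

```text
time: 23.15
eef_pos: [546.7, -202.8, 30.2]
tool_rot: [0.628, 0.778, 0.0, 0.0]
wrist_force: [-0.2, 0.3, 0.7]
finger_gap: 84.9
grip_force: 0.0
```

Emit:
play_rows(
  plan=[0, 0, 0, 0, 0, -2, -1, 0, 0, 0, 0, 0, -6, -1, 0, 0, 0, 0, 0, -11, -1, 0, 0, 0, 0, 0, -15.5, -1, 0, 0, 0, 0, 0, -15.5, -1],
)

```text
time: 23.78
eef_pos: [548.1, -203.5, 188.9]
tool_rot: [0.628, 0.779, 0.001, 0.003]
wrist_force: [-0.8, -0.0, -0.2]
finger_gap: 85.4
grip_force: 0.0
```

```bash
python3 - <<'E'
from h import *
rows((560.5,91,190,-8.8))
look('green_bottle','red_bottle',z=47.5)
E
```

```text
t 23.77 p [ 548.1 -203.5  188.9] gap 85.4 q [-0.5   0.32  0.06  1.3   0.    0.86]
(560.5, 91, 190) [ 0.3  0.2 21. ] [28.52  7.46 -0.19]
green_bottle [([544.5, -203.7, 47.5], 0.57)]
red_bottle [([533.5, -154.1, 47.5], 0.62)]
```

Green is placed well. Blue comes last.

Emit:
play_rows(
  plan=[0, 0, 4, 5.7, 1.5, 0, -1, 0, 0, 8, 11.4, 3, -0.1, -1, 0, 0, 12, 17.1, 4.5, -0.1, -1, 0, 0, 16.5, 22.9, 6, -0.2, -1, 0, 0, 21, 28.5, 7.5, -0.2, -1],
)

```text
time: 24.55
eef_pos: [558.7, 93.6, 185.8]
tool_rot: [0.76, 0.65, -0.001, -0.001]
wrist_force: [0.4, -0.8, 1.0]
finger_gap: 85.3
grip_force: 0.0
```

Emit:
play_rows(
  plan=[0, 0, 0, 0, 0, 0, -1, 0, 0, 0, 0, 0, 0, -1],
)

```text
time: 24.8
eef_pos: [559.0, 91.6, 186.0]
tool_rot: [0.759, 0.652, -0.001, -0.001]
wrist_force: [-0.3, -0.1, -1.3]
finger_gap: 85.3
grip_force: 0.0
```

```bash
python3 - <<'E'
from h import *
rows((560.5,91,28,-8.8))
look('blue_bottle')
E
```

```text
t 24.8 p [559.   91.6 186. ] gap 85.3 q [ 0.01  0.3   0.01  1.29 -0.    1.74]
(560.5, 91, 28) [-0.1  0.   0.1] [-0.03  0.19 15.8 ]
blue_bottle [([558.4, 93.7, 49.5], 0.88), ([469.4, 30.9, 49.5], 0.59)]
```

Emit:
play_rows(
  plan=[0, 0, 0, 0.1, 0.1, 4, -1, 0, 0, 0, 0.1, 0.1, 8, -1, 0, 0, 0, 0.1, 0.1, 12, -1, 0, 0, 0, 0.1, 0.1, 15.6, -1, 0, 0, 0, 0.1, 0.1, 15.6, -1],
)

```text
time: 25.52
eef_pos: [558.9, 91.0, 28.9]
tool_rot: [0.76, 0.65, -0.002, -0.002]
wrist_force: [0.1, 0.6, 0.4]
finger_gap: 85.6
grip_force: 0.0
```

Emit:
play_rows(
  plan=[0, 0, 0, 0, 0, 0, -0.4, 0, 0, 0, 0, 0, 0, 0, 0, 0, 0, 0, 0, 0, 0.6, 0, 0, 0, 0, 0, 0, 1, 0, 0, 0, 0, 0, 0, 1],
)

```text
time: 26.15
eef_pos: [561.3, 92.6, 32.4]
tool_rot: [0.759, 0.651, 0.001, 0.001]
wrist_force: [-0.9, 0.1, 6.1]
finger_gap: 30.2
grip_force: 29.1
```

Emit:
play_rows(
  plan=[0, 0, 0, 0, 0, 0, 1, 0, 0, 0, 0, 0, 0, 1],
)

```text
time: 26.4
eef_pos: [561.3, 92.6, 32.4]
tool_rot: [0.759, 0.651, 0.001, 0.001]
wrist_force: [-1.1, 0.9, 6.9]
finger_gap: 29.9
grip_force: 29.1
```

Emit:
play_rows(
  plan=[0, 0, 0, 0, 0, -3, 1, 0, 0, 0, 0, 0, -7, 1, 0, 0, 0, 0, 0, -11, 1, 0, 0, 0, 0, 0, -15.5, 1, 0, 0, 0, 0, 0, -15.5, 1],
)

```text
time: 27.02
eef_pos: [562.2, 92.7, 190.1]
tool_rot: [0.759, 0.651, 0.003, 0.002]
wrist_force: [0.2, -0.0, -1.4]
finger_gap: 29.9
grip_force: 29.8
```

```bash
python3 - <<'E'
from h import *
rows((558.2,-255,190,12.3))
f=manip.grab_frame('wrist');cv2.imwrite('pics/w8.png',f[:,:,::-1])
E
```

```text
t 27.02 p [562.2  92.7 190.1] gap 29.9 q [0.02 0.29 0.02 1.29 0.   1.74]
(558.2, -255, 190) [  0.4   0.  -21. ] [-34.42   4.88   0.  ]
```

View pics/w8.png

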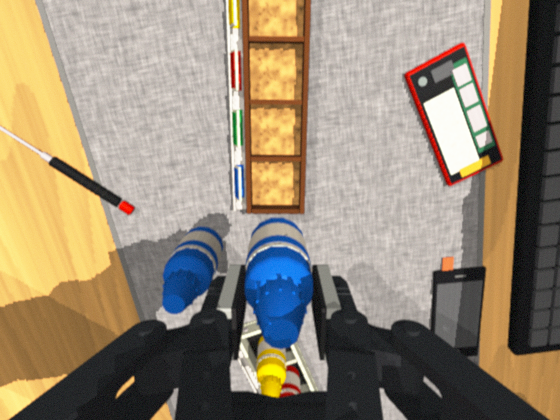

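The small blue bottle is held upright at (280,285). The wooden rack is now empty, and yellow (270,365) and red (290,380) show in the white one. I'll carry blue over.

Emit:
play_rows(
  plan=[0, 0, 0, -4, 0.6, 0, 1, 0, 0, 0, -9.5, 1.4, 0, 1, 0, 0, 0, -15.2, 2.2, 0, 1, 0, 0, 0, -21, 3, 0, 1, 0, 0, 0, -26.5, 3.8, 0, 1],
)

```text
time: 27.7
eef_pos: [557.1, -176.8, 184.8]
tool_rot: [0.759, 0.651, -0.0, -0.001]
wrist_force: [1.4, 0.1, -0.3]
finger_gap: 30.2
grip_force: 29.8
```

Emit:
play_rows(
  plan=[0, 0, -7, -4, 0.6, 0, 1, 0, 0, -14, -7, 1, 0, 1, 0, 0, -21, -7.9, 1.1, 0, 1, 0, 0, -21, -7.9, 1.1, 0, 1, 0, 0, -21, -7.9, 1.1, 0, 1],
)

```text
time: 28.32
eef_pos: [556.5, -254.3, 185.5]
tool_rot: [0.629, 0.778, -0.0, -0.001]
wrist_force: [0.5, 0.7, -0.7]
finger_gap: 30.2
grip_force: 29.8
```

```bash
python3 - <<'E'
from h import *
rows((558.2,-255,31,12.3))
E
```

```text
t 28.32 p [ 556.5 -254.3  185.5] gap 30.2 q [-0.57  0.37  0.13  1.33  0.    0.79]
(558.2, -255, 31) [-0.  -0.1 -0.2] [-0.12  0.16 15.45]
```

Emit:
play_rows(
  plan=[0, 0, 0, -0.1, 0.15, 5, 1, 0, 0, 0, -0.1, 0.15, 10, 1, 0, 0, 0, -0.1, 0.15, 13, 1, 0, 0, 0, -0.1, 0.15, 14.5, 1, 0, 0, 0, -0.1, 0.15, 15.2, 1],
)

```text
time: 28.95
eef_pos: [558.6, -255.2, 34.0]
tool_rot: [0.628, 0.778, 0.0, -0.0]
wrist_force: [0.9, 0.6, -0.2]
finger_gap: 30.3
grip_force: 29.8
```

Emit:
play_rows(
  plan=[0, 0, 0, 0, 0, 0.3, 1, 0, 0, 0, 0, 0, 0.3, 1],
)

```text
time: 29.2
eef_pos: [558.9, -255.9, 32.0]
tool_rot: [0.628, 0.778, 0.0, 0.001]
wrist_force: [1.0, 0.3, -0.8]
finger_gap: 30.4
grip_force: 29.8
```

```bash
python3 - <<'E'
from h import *
s=manip.read_state();print(s['wrist_force'])
rows((558.2,-255,31,12.3))
E
```

```text
[ 1.02085657  0.32971855 -0.78867429]
t 29.2 p [ 558.9 -255.9   32. ] gap 30.4 q [-0.57  0.47 -0.13  0.97  0.    0.79]
(558.2, -255, 31) [ 0.1  0.1 -0.1] [ 0.1  -0.05  0.1 ]
```

Emit:
play_rows(
  plan=[0, 0, 0, 0, 0, 0.1, 0.6, 0, 0, 0, 0, 0, 0.1, 0.2, 0, 0, 0, 0, 0, 0.1, -0.3, 0, 0, 0, 0, 0, 0.1, -1, 0, 0, 0, 0, 0, 0.1, -1],
)

```text
time: 29.82
eef_pos: [558.4, -255.7, 30.2]
tool_rot: [0.628, 0.778, -0.0, 0.0]
wrist_force: [0.4, 0.9, 1.0]
finger_gap: 85.0
grip_force: 0.0
```

Emit:
play_rows(
  plan=[0, 0, 0, 0, 0, -2, -1, 0, 0, 0, 0, 0, -6, -1, 0, 0, 0, 0, 0, -11, -1, 0, 0, 0, 0, 0, -15.5, -1, 0, 0, 0, 0, 0, -18, -1],
)

```text
time: 30.45
eef_pos: [558.9, -255.9, 213.0]
tool_rot: [0.628, 0.778, 0.0, 0.002]
wrist_force: [-0.0, -0.3, -1.1]
finger_gap: 85.2
grip_force: 0.0
```

Emit:
play_rows(
  plan=[0, 0, 0, -5, 0, -4, -1, 0, 0, 0, -10, 0, -8, -1, 0, 0, 0, -10, 0, -8, -1, 0, 0, 0, -10, 0, -8, -1],
)

```text
time: 30.95
eef_pos: [579.4, -353.3, 289.2]
tool_rot: [0.628, 0.778, 0.0, -0.001]
wrist_force: [0.2, 0.2, -0.4]
finger_gap: 85.7
grip_force: 0.0
```

```bash
python3 - <<'E'
from h import *
look('yellow_bottle','red_bottle','green_bottle','blue_bottle',z=47.5)
f=manip.grab_frame('wrist');g=manip.grab_frame('scene')
cv2.imwrite('pics/end.png',np.hstack([cv2.resize(f[:300,150:450],(400,400)),cv2.resize(g[160:280,90:210],(400,400))])[:,:,::-1])
E
```

```text
yellow_bottle [([546.1, -204.0, 47.5], 0.69)]
red_bottle []
green_bottle [([547.7, -205.1, 47.5], 0.63)]
blue_bottle [([557.5, -258.4, 47.5], 0.84)]
```

View pics/end.png

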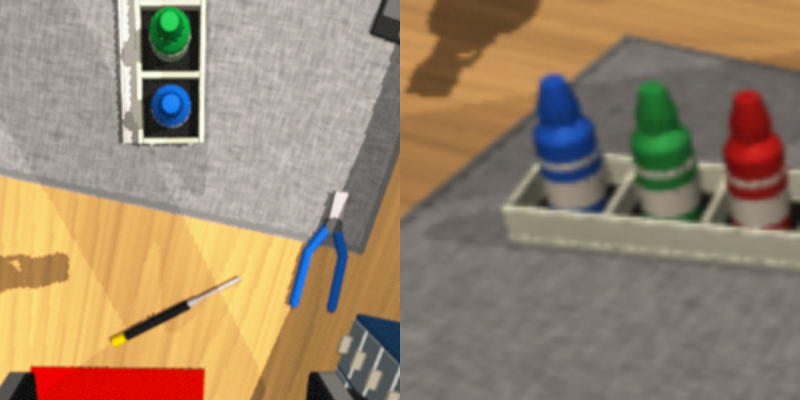

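Blue, green and red stand upright and centred in their bays. Yellow measured about 4 mm off its bay centre earlier, well inside the limit, and stood upright in the last wrist view that showed it. The arm is clear, so I'm handing in.

```bash
python3 -c "
from station import manip
print(manip.close_job())"
```

```text
the job is handed in; nothing more can be done
None
```

I moved all four bottles into the white rack in their original order (yellow, red, green, blue from the left), let go of them all, and handed the job in after about 31 s of robot time; no verdict was returned.

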